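Sort solid from hollow sample bars by lifting and change the microscope lamp over

ROBOT

A 6-joint arm with a two-finger parallel gripper is mounted at the origin on the work surface. World frame = base frame: x ahead of the robot, y to its left, z up, the work surface at z = 0. Lengths are in m, angles in rad, forces in N, time in s.
With the tool pointing down it reaches from about 0.35 to 0.85 m from the base axis. Payload 8.1 kg.
Tool frame: the origin (TCP) lies on the centre line of the jaws, within the pads' length; the fingertips stand 17 mm ahead of it and the grasp point (between the pads) lies 2 mm behind it; z points along the fingers, y is the line along which they close (so a half turn about z gives the same grasp; the last joint's range is limited). The gripper opens to 93 mm and grips with 3 to 60 N. Pads are 15 mm wide; open, the fingers measure 128 mm over their backs; the gripper's body (75 mm by 188 mm) begins 65 mm behind the grasp point.
Start: joints at [-1.339, 0.13, 1.488, -0, 1.523, -0.085], TCP at [0.187, -0.57, 0.213] pointing down, gripper open.
Joint ranges: [-2.96, 2.96], [-0.89, 2.26], [0.02, 2.5], [-1.34, 4.48], [0, 2.73], [-2.66, 2.66]. Speed limits (rad/s): [2.39, 2.39, 2.79, 3.14, 3.14, 3.14].

INTERFACE

Orientations are given as a rotation vector (axis times angle).
In Python, from plant import robot, optics, close_job, models gives the robot as it stands.
- The arm moves only by the shell command python3 -m inch 'ROWS' [OPENING] [FORCE]. ROWS is a JSON object of lists of equal length, an entry for each row: "travel": the shift along the tool's x, y, z in m, a list of three; "spin": the turn about the tool's z in rad. In form: {"travel": [[x, y, z], ...], "spin": [spin, ...]}. A call has 1 to 10 rows; each row is the pose to reach, as a shift and turn from the pose commanded when the call began, along the tool's axes at that moment; what a row does not reach only later rows make up. A row lasts 1/12 s, in which the tool goes at most 41.7 mm and 7.16 degrees, less where a joint would pass 70% of its speed; a pose out of reach is approached as far as the arm can. A call with a gripper value outside its range is refused whole. OPENING is the closure, from 0 (fully open) to 1 (shut), set as the call begins (- or left out, the last holds). The fingers move at their own pace and stop on an object; FORCE is the grip in N (left out, the last holds). Time passes only in rows, so rows that repeat a pose let the fingers close. It gives the time, the measured TCP pose, the force, the opening and the grip force at its end, in the units of the state.
- robot.read_state(): the state, without advancing time (a new reading comes with each control period).
- optics.read_camera(name): name is "side" or "top" or "wrist"; returns (picture, depth): 400x640x3 uint8, red, green, blue; 400x640 float32, m along the optical axis (not along the pixel's ray), 0 where there is no reading.
- optics.camera_info(name): a dict with "camera_matrix" (3x3 intrinsics, pixels), "view" (4x4, takes a point from world to camera coordinates). Camera axes: x right, y down, z forward; pixel columns grow to the right and rows downward; lengths in m; the calibration is good to about 2 mm. A picture is of the moment at which its call begins: read the wrist's pose just before it. camera_info takes no time and is no camera call; for the wrist camera it gives the pose at the moment of the call.
- close_job(): hands the job in; it is judged then, once.
Trained networks look in the newest picture that a camera, given by its name, has taken for a name from the list of things; names that differ only in an ending like _2 or _b are one class to them, and where a whole thing is asked for, a point or a joint stands for the part that bears it (a point fixed in the world has none). Each returns a list of dicts, best first, with "p" (0 to 1); they miss things now and then, are a little off and sometimes report something else, mostly with a low value. They report only what shows in the picture. A call takes as long as a camera call. They do not tell look-alikes from the thing itself.
- models.look_for(camera, name): "centre" ([x, y, z] in m, in world coordinates, good to about 4 mm: the middle of the surface that is visible of it).
- models.masks_of(camera, name): "region" (400x640 bool, what is visible of it).
The state is a dict: "t": time; "q": joint angles; "dq": joint speeds; "joint_torque": joint torques, N m; "tool_pos": TCP position; "orientation": TCP orientation; "force": force on the tool from outside, world axes, zero at the start; "wrist_torque": the same for the moment, N m; "opening": finger opening in m; "gripper_force": force on a finger pad.
Only numpy, scipy, OpenCV 4.12 (cv2) and the standard library are available. Lean on these libraries where they do the work, as an engineer would, in place of code of your own. Each camera call takes 0.05 s, during which the arm holds its last target. There are 200 camera calls.

TASK

Get the microscope bench ready for reflected-light inspection: the capped square bars all look alike, so lift each one to feel whether it is solid steel or hollow tube, and lay the solid ones in the orange tray and the hollow ones in the blue bin, flat on the bottom in one layer, none on top of another. Change the lamp supply over from transmitted to reflected light: bring its lever from the left to upright (off), let it stay there for at least two seconds so that the lamp goes dark, then push it fully over to the right; this may be done before or after the sorting. Leave everything else on the bench where it is.

Things in the scene. Friction and masses are not known exactly. Their poses are not given: they have to be found in the camera images.
- bar_a: square steel sample bar, 30 x 30 mm in section and 100 mm long, bare grey metal with a flush black plastic cap over each end; origin at its centre, x along its length. Either solid steel (about 0.7 kg) or hollow tube (about 0.25 kg, mass within 10 %); all look exactly alike and the names say nothing of the kind. Up to six bars; an absent one reads None. Starts flat on the bench.
- bar_b: square steel sample bar, 30 x 30 mm in section and 100 mm long, bare grey metal with a flush black plastic cap over each end; origin at its centre, x along its length. Either solid steel (about 0.7 kg) or hollow tube (about 0.25 kg, mass within 10 %); all look exactly alike and the names say nothing of the kind. Up to six bars; an absent one reads None. Starts flat on the bench.
- bar_c: square steel sample bar, 30 x 30 mm in section and 100 mm long, bare grey metal with a flush black plastic cap over each end; origin at its centre, x along its length. Either solid steel (about 0.7 kg) or hollow tube (about 0.25 kg, mass within 10 %); all look exactly alike and the names say nothing of the kind. Up to six bars; an absent one reads None. Starts flat on the bench.
- bar_d: square steel sample bar, 30 x 30 mm in section and 100 mm long, bare grey metal with a flush black plastic cap over each end; origin at its centre, x along its length. Either solid steel (about 0.7 kg) or hollow tube (about 0.25 kg, mass within 10 %); all look exactly alike and the names say nothing of the kind. Up to six bars; an absent one reads None. Starts flat on the bench.
- bar_e: square steel sample bar, 30 x 30 mm in section and 100 mm long, bare grey metal with a flush black plastic cap over each end; origin at its centre, x along its length. Either solid steel (about 0.7 kg) or hollow tube (about 0.25 kg, mass within 10 %); all look exactly alike and the names say nothing of the kind. Up to six bars; an absent one reads None. Starts flat on the bench.
- bar_f: square steel sample bar, 30 x 30 mm in section and 100 mm long, bare grey metal with a flush black plastic cap over each end; origin at its centre, x along its length. Either solid steel (about 0.7 kg) or hollow tube (about 0.25 kg, mass within 10 %); all look exactly alike and the names say nothing of the kind. Up to six bars; an absent one reads None. Starts flat on the bench.
- tray: orange inspection tray, for the solid bars, open-topped, 155 (x) x 220 (y) x 50 mm high outside, walls and floor 5 mm thick (inside 145 x 210 mm, floor 5 mm above the bench), fixed; origin on the bench under its centre. Up to three bars belong in it and they fit side by side, lengthwise along its x, about 60 mm apart.
- returns: blue returns bin, for the hollow bars, open-topped, 155 (x) x 220 (y) x 50 mm high outside, walls and floor 5 mm thick (inside 145 x 210 mm, floor 5 mm above the bench), fixed; origin on the bench under its centre. Up to three bars belong in it and they fit side by side, lengthwise along its x, about 60 mm apart.
- supply: lamp supply unit of the microscope, a cream box 170 deep (x) x 124 wide (y) x 75 mm high, fixed; its changeover lever stands on the top near the front. Origin on the bench straight under the lever's pivot, 22 mm behind the front face; x points to its rear (away from the robot), y to its left side as the robot sees it.
- lever (a joint): the changeover lever: a 9 mm steel rod with a black ball, hinged 75 mm above the bench on the unit's x axis, swinging sideways. -0.6 = fully to the left (the unit's +y side, green mark: transmitted light), 0 = upright (white mark: off), +0.6 = fully to the right (-y side, yellow mark: reflected light). No detents: it stays wherever it is left; about 2 N at the ball moves it.
- lever_knob (a point): centre of the lever's black ball, 26 mm diameter, 78 mm from the pivot (153 mm above the bench when upright)
- slide_box: bystander, to be left alone: closed blue slide box 85 x 120 x 34 mm, origin under its centre
- oil_bottle: bystander, to be left alone: amber dropper bottle, 36 mm diameter, 75 mm high, standing; origin under its centre
- eyepiece: bystander, to be left alone: black spare eyepiece, 34 mm diameter, 55 mm high, standing; origin under its centre
- screwdriver: bystander, to be left alone: screwdriver with an orange handle, 160 mm long, lying along its x
- marker: bystander, to be left alone: red marker pen with a black cap, 125 mm long, 15 mm thick, lying along its x
- levelling_plate: bystander, to be left alone: steel plate with two dark ribs, 75 x 75 x 12 mm, origin under its centre
- tape_roll: bystander, to be left alone: roll of yellow tape, 80 mm diameter, 22 mm high, lying flat
Mind the look-alikes: they are no part of the job. What is shaped like the bar_a but pink or yellow is not meant. What is shaped like the bar_d but green is not meant.

How it is judged:
By the outcome, as a careful person would: the job done as asked, in the order asked, and still so for the second after the job is handed in, with the robot touching nothing.
Of bar_a, bar_b, bar_c, bar_d, bar_e, bar_f only 4 to 6 are there at a start; the rules pass over those that are not, and their reading is None.
At some moment in a run one of bar_a, bar_b, bar_c, bar_d, bar_e, bar_f may be knocked a few centimetres aside while the robot is not near it.
Once in a run the grip may slacken for a moment while it holds something.
It also fails if it takes over 210 s, if anything falls off the work surface, if the arm or the gripper's body presses on something with over 40 N, if the wrist force passes 120 N, or if a joint passes its speed limit or range.

## Working session

There is one attempt and no reset: what is moved stays moved. The work goes in short steps, Python scripts to look and compute and a shell command to move; the robot and the scene stay as the last step left them, time stands still between calls to the robot, and variables do not carry over. Pictures are saved under pics/ and viewed, at most 14 in all, crops included, and the job is handed in when it is done.

```bash
ls; mkdir -p pics; cat > h.py <<'E'
import numpy as np, cv2
from plant import robot, optics, close_job, models
def snap(cam, fn=None):
    rgb,d=optics.read_camera(cam); i=optics.camera_info(cam)
    if fn: cv2.imwrite('pics/'+fn, rgb[:,:,::-1])
    return rgb,d,np.array(i['camera_matrix']),np.array(i['view'])
def cloud(d,K,V):
    v,u=np.mgrid[0:d.shape[0],0:d.shape[1]]
    p=np.stack([(u-K[0,2])/K[0,0]*d,(v-K[1,2])/K[1,1]*d,d],-1)
    return (p-V[:3,3])@V[:3,:3]
E
python3 - <<'E'
from h import *
print(robot.read_state())
for c in('top','side'):
    rgb,d,K,V=snap(c,c+'0.png'); P=cloud(d,K,V)
    for n in('bar_a','tray','returns','supply','lever_knob'):
        for r in models.look_for(c,n): print(c,n,round(r['p'],2),np.round(r['centre'],3))
    if c=='top':
      for r in models.masks_of(c,'bar_a'):
        m=r['region']&(d>0); pts=P[m]; z=np.median(pts[:,2]); 
        (cx,cy),(w,h),a=cv2.minAreaRect((pts[abs(pts[:,2]-z)<.008][:,:2]*1000).astype(np.float32))
        print('mask',round(r['p'],2),m.sum(),np.round([cx,cy,w,h,a],1),round(z,4),np.median(rgb[m],0))
E
```

```text
pics
{'t': 0.0, 'q': array([-1.33937470e+00,  1.31147694e-01,  1.48932204e+00,  3.32709137e-06,
        1.52297269e+00, -8.53931752e-02]), 'dq': array([ 0.0002729 ,  0.001128  , -0.00022076,  0.0017492 , -0.00082622,
        0.00098714]), 'joint_torque': array([-4.89528848e-04, -5.59826410e+01, -4.91773868e+01,  7.67961983e-02,
        3.50240234e-02, -1.61286630e-04]), 'tool_pos': array([ 0.18681503, -0.56955298,  0.21167201]), 'orientation': array([-3.10043721e+00, -4.95281574e-01,  2.06635901e-04]), 'force': array([-0.166989  ,  0.27868689, -0.1039213 ]), 'wrist_torque': array([ 0.0063796 , -0.01347106, -0.01551534]), 'gripper_force': 0.0, 'opening': 0.09290124332270044}
top bar_a 0.83 [ 0.738 -0.082  0.029]
top bar_a 0.69 [ 0.442 -0.127  0.03 ]
top bar_a 0.63 [ 0.569 -0.004  0.03 ]
top bar_a 0.63 [ 0.588 -0.141  0.026]
top bar_a 0.6 [0.449 0.128 0.03 ]
top bar_a 0.57 [ 0.423 -0.012  0.031]
top bar_a 0.56 [0.564 0.129 0.03 ]
top tray 0.74 [0.477 0.365 0.006]
top returns 0.58 [ 0.488 -0.36   0.005]
top supply 0.82 [0.728 0.086 0.076]
top lever_knob 0.66 [0.67  0.112 0.144]
mask 0.8
[... 248 characters left out ...]
7  23.8] 0.0302 [211. 206. 212.]
mask 0.67 380 [426.8  -8.9  29.6  98.9  80.5] 0.0299 [250. 233.  70.]
mask 0.61 392 [454.7 129.7 100.5  29.8  21.2] 0.0298 [210. 206. 212.]
mask 0.56 385 [563.1 129.2  29.6 100.9  89.8] 0.0299 [209. 204. 210.]
side bar_a 0.97 [ 0.443 -0.138  0.03 ]
side bar_a 0.97 [0.455 0.126 0.028]
side bar_a 0.83 [ 0.593 -0.15   0.031]
side bar_a 0.78 [ 0.568 -0.01   0.027]
side bar_a 0.77 [ 0.426 -0.02   0.027]
side bar_a 0.69 [0.564 0.118 0.03 ]
side bar_a 0.56 [ 0.74  -0.084  0.03 ]
side tray 0.82 [0.473 0.365 0.006]
side tray 0.49 [ 0.695 -0.229  0.046]
side returns 0.7 [ 0.489 -0.321  0.003]
side supply 0.97 [0.728 0.06  0.077]
side lever_knob 0.58 [0.672 0.108 0.132]
```

View pics/top0.png

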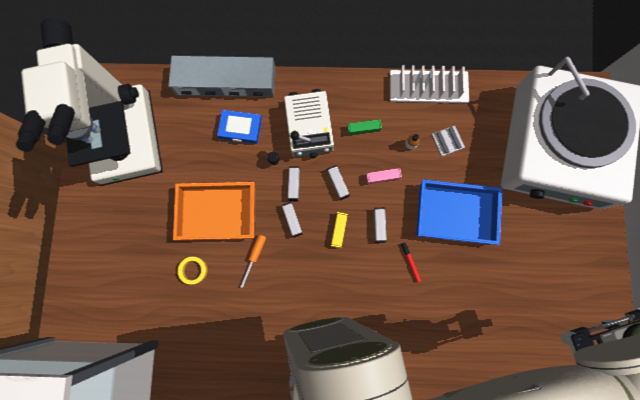

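View pics/side0.png

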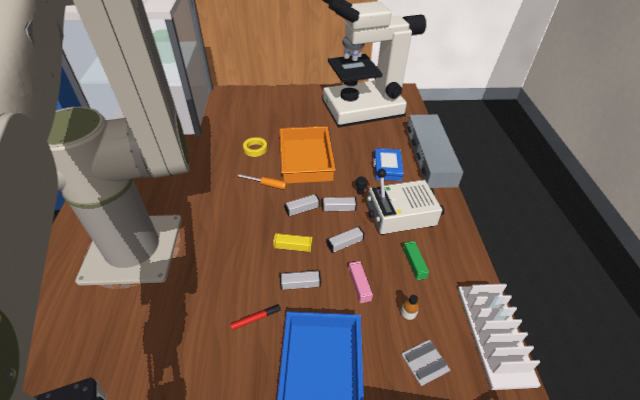

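The top view shows four grey bars at px (293,184), (338,182), (291,220) and (380,225). The pink, yellow and green bars are look-alikes. The tray is at (214,211), the bin at (459,212), and the supply at (308,125) with its ball leaning left at (295,138). The side view agrees, and both cameras put the bar tops at z≈0.03.

```bash
cat >> h.py <<'E'
from scipy.spatial.transform import Rotation as R
def rect(pts):
    (cx,cy),(w,h),_=r=cv2.minAreaRect((pts[:,:2]*1000).astype(np.float32))
    b=cv2.boxPoints(r); e=max([b[1]-b[0],b[2]-b[1]],key=np.linalg.norm)
    return np.array([cx,cy])/1000, np.arctan2(e[1],e[0])%np.pi, sorted([w,h])
def bars(cam='top',show=True):
    rgb,d,K,V=snap(cam); P=cloud(d,K,V); out=[]
    for r in models.masks_of(cam,'bar_a'):
        m=r['region']&(d>0); c=np.median(rgb[m],0)
        if np.ptp(c)>35 or m.sum()<60: continue
        pts=P[m]; z=np.median(pts[:,2]); o=rect(pts[abs(pts[:,2]-z)<.008]); out.append((o[0],o[1],z))
        if show: print('bar',np.round(o[0],4),'yaw',round(o[1],3),'z',round(z,4),np.round(o[2]),round(r['p'],2))
    return out
def go(xyz,yaw=None):
    s=robot.read_state(); M=R.from_rotvec(s['orientation']).as_matrix(); p=s['tool_pos']
    cur=np.arctan2(M[1,0],M[0,0]); 
    if yaw is None: spin=0; 
    else:
        q1=np.arctan2(xyz[1],xyz[0])
        yaw=min([yaw+k*np.pi for k in(-2,-1,0,1,2)],key=lambda a:abs(q1+np.pi/2-a))
        q6=q1+np.pi/2-yaw; spin=q6-(s['q'][0]+np.pi/2-cur) if 0 else -(yaw-(s['q'][0]-s['q'][5]+np.pi/2))
    print('tcp',np.round(p,4),'yaw',round(cur,3),'travel',np.round(M.T@(np.array(xyz)-p),4),'spin',round(spin,3),'tilt',np.round(M[:,2],3))
E
python3 - <<'E'
from h import *
b=bars()
for c in('top','side'):
    rgb,d,K,V=snap(c); P=cloud(d,K,V)
    for n in('tray','returns','supply','lever_knob','eyepiece'):
        r=models.masks_of(c,n)[0]; m=r['region']&(d>0); pts=P[m]
        o=rect(pts[pts[:,2]>.0]); z=np.percentile(pts[:,2],[2,10,50,90,98])
        print(c,n,round(r['p'],2),np.round(o[0],4),round(o[1],3),np.round(o[2]),np.round(z,3))
        if n in('tray','returns'):
            t=pts[pts[:,2]>.044]; o=rect(t); print('   rim',np.round(o[0],4),round(o[1],3),np.round(o[2]))
        if n=='supply':
            t=pts[abs(pts[:,2]-.075)<.004]; o=rect(t); print('   top',np.round(o[0],4),round(o[1],3),np.round(o[2]))
for c,y,z in b: go([*c,.15],y)
E
```

```text
bar [ 0.5687 -0.0027] yaw 0.428 z 0.03 [28. 99.] 0.77
bar [0.5627 0.1292] yaw 3.14 z 0.0298 [ 30. 101.] 0.73
bar [0.4543 0.1298] yaw 0.36 z 0.0297 [ 30. 100.] 0.68
bar [0.6676 0.1197] yaw 1.751 z 0.1399 [17. 22.] 0.36
top tray 0.73 [0.4715 0.3538] 1.618 [165. 231.] [0.001 0.003 0.007 0.051 0.054]
   rim [0.4715 0.3538] 1.618 [165. 231.]
top returns 0.86 [ 0.4861 -0.352 ] 1.483 [166. 232.] [0.001 0.003 0.007 0.051 0.054]
   rim [ 0.4861 -0.352 ] 1.483 [166. 232.]
top supply 0.57 [0.7508 0.0897] 0.127 [128. 220.] [0.031 0.063 0.076 0.081 0.146]
   top [0.7388 0.088 ] 0.159 [124. 173.]
top lever_knob 0.69 [0.6802 0.1054] 1.892 [32. 56.] [0.078 0.081 0.133 0.152 0.154]
top eyepiece 0.28 [ 0.5695 -0.0056] 0.44 [ 35. 102.] [-0.001  0.006  0.03   0.033  0.035]
side tray 0.57 [0.4713 0.3546] 1.623 [164. 237.] [0.002 0.003 0.008 0.049 0.052]
   rim [0.4713 0.3546] 1.623 [164. 237.]
side returns 0.97 [ 0.4889 -0.3157] 1.482 [178. 213.] [0.001 0.003 0.005 0.049 0.051]
   rim [ 0.4871 -0.329 ] 1.485 [165. 186.]
side supply 0.93 [0.742  0.0865] 0.172 [126. 203.] [0.017 0.032 0.074 0.079 0.135]
   top [0.7397 0.0866] 0.162 [126. 171.]
side lever_knob 0.73 [0.669  0.1002] 1.477 [22. 50.] [0.083 0.088 0.126 0.15  0.153]
side eyepiece 0.6 [0.6325 0.1844] 3.105 [24. 28.] [0.007 0.016 0.047 0.055 0.056]
tcp [ 0.1869 -0.5702  0.2127] yaw 0.317 travel [ 0.5395 -0.4203  0.0627] spin -0.111 tilt [ 0. -0. -1.]
tcp [ 0.1869 -0.5702  0.2127] yaw 0.317 travel [ 0.5749 -0.5475  0.0627] spin -2.823 tilt [ 0. -0. -1.]
tcp [ 0.1869 -0.5702  0.2127] yaw 0.317 travel [ 0.4721 -0.5819  0.0627] spin -0.044 tilt [ 0. -0. -1.]
tcp [ 0.1869 -0.5702  0.2127] yaw 0.317 travel [ 0.6716 -0.5058  0.0627] spin -1.434 tilt [ 0. -0. -1.]
```

```bash
cat >> h.py <<'E'
def go(xyz,yaw=None,verb=True):
    s=robot.read_state(); M=R.from_rotvec(s['orientation']).as_matrix(); p=s['tool_pos']
    cur=np.arctan2(M[1,0],M[0,0]); spin=0
    if yaw is not None: spin=-((yaw-cur+np.pi/2)%np.pi-np.pi/2)
    q6=np.arctan2(xyz[1],xyz[0])+s['q'][5]-s['q'][0]+spin
    print('tcp',np.round(p,4),'yaw',round(cur,3),'-> travel',np.round(M.T@(np.array(xyz)-p),4),'spin',round(spin,3),'q6',round(q6,2),'open',round(s['opening'],4),'F',np.round(s['force'],2))
E
python3 - <<'E'
from h import *
go([.4447,-.1276,.12],.05)
E
```

```text
tcp [ 0.1869 -0.5702  0.2127] yaw 0.317 -> travel [ 0.3828 -0.3402  0.0927] spin 0.267 q6 1.24 open 0.0933 F [-0.08 -0.3   0.21]
```

```bash
python3 -m inch '{"travel": [[0.383,-0.340,0.06],[0.383,-0.340,0.06],[0.383,-0.340,0.06],[0.383,-0.340,0.06],[0.383,-0.340,0.06],[0.383,-0.340,0.06],[0.383,-0.340,0.06],[0.383,-0.340,0.06],[0.383,-0.340,0.06],[0.383,-0.340,0.06]], "spin": [0.267,0.267,0.267,0.267,0.267,0.267,0.267,0.267,0.267,0.267]}' 0.3 50
python3 - <<'E'
from h import *
go([.4447,-.1276,.15],.05)
E
```

```text
t: 2.18
tool_pos: [0.3961, -0.2109, 0.1644]
orientation: [3.14, 0.078, 0.001]
force: [0.9, -0.6, 0.2]
opening: 0.0652
gripper_force: 0.0
tcp [ 0.3961 -0.2109  0.1644] yaw 0.05 -> travel [ 0.0526 -0.0808  0.0144] spin -0.0 q6 1.24 open 0.0652 F [ 0.93 -0.6   0.22]
```

```bash
python3 -m inch '{"travel": [[0.03,-0.045,0.015],[0.053,-0.081,0.015],[0.053,-0.081,0.015],[0.053,-0.081,0.015],[0.053,-0.081,0.015]], "spin": [0,0,0,0,0]}' 
python3 - <<'E'
from h import *
go([.4447,-.1276,.02],.05)
b=bars('wrist'); b2=bars('top')
snap('wrist','w1.png')
E
```

```text
t: 2.6
tool_pos: [0.4445, -0.1285, 0.1493]
orientation: [3.14, 0.082, -0.0]
force: [-0.4, -0.2, -0.3]
opening: 0.0649
gripper_force: 0.0
tcp [ 0.4445 -0.1285  0.1493] yaw 0.053 -> travel [ 0.0003 -0.0009  0.1293] spin 0.003 q6 1.24 open 0.0649 F [-0.36 -0.18 -0.27]
bar [ 0.5573 -0.0097] yaw 0.44 z 0.0287 [30. 75.] 0.9
bar [0.4545 0.1286] yaw 0.36 z 0.0264 [ 31. 100.] 0.72
bar [0.549  0.1187] yaw 3.103 z 0.0191 [14. 74.] 0.61
bar [ 0.4443 -0.1278] yaw 0.044 z 0.0287 [30. 99.] 0.58
bar [ 0.5685 -0.0035] yaw 0.411 z 0.0299 [30. 99.] 0.65
bar [0.4541 0.1292] yaw 0.359 z 0.0301 [28. 99.] 0.64
bar [0.5626 0.1292] yaw 3.137 z 0.0297 [ 30. 100.] 0.64
```

View pics/w1.png

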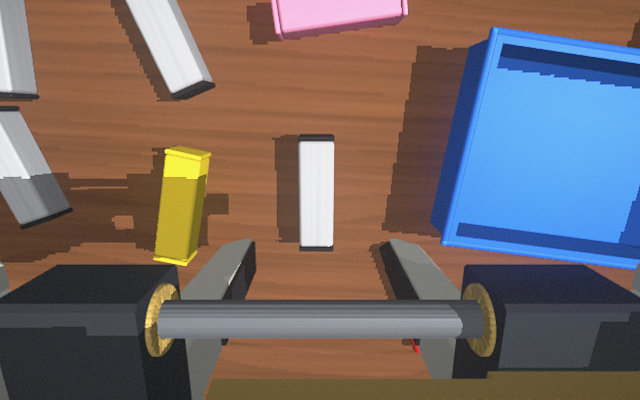

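The wrist view shows the bar at px (316,193), centred between the jaws. The yellow look-alike at (183,205) is clear of the fingers. Next: descend, grip, lift and weigh.

```bash
python3 -m inch '{"travel": [[0,0,0.03],[0,0,0.07],[0,0,0.1],[0,0,0.12],[0,0,0.129],[0,0,0.129],[0,0,0.129]], "spin": [0,0,0,0,0,0,0]}' 0.3 50
python3 -m inch '{"travel": [[0,0,0],[0,0,0],[0,0,0],[0,0,0],[0,0,0],[0,0,0],[0,0,0]], "spin": [0,0,0,0,0,0,0]}' 1 50
python3 -m inch '{"travel": [[0,0,-0.02],[0,0,-0.05],[0,0,-0.09],[0,0,-0.1],[0,0,-0.1],[0,0,-0.1],[0,0,-0.1],[0,0,-0.1],[0,0,-0.1],[0,0,-0.1]], "spin": [0,0,0,0,0,0,0,0,0,0]}'
python3 -m inch '{"travel": [[0,0,0],[0,0,0],[0,0,0],[0,0,0]], "spin": [0,0,0,0]}'
python3 - <<'E'
from h import *
go([.486,-.352,.12],-.087); go([.4715,.354,.12],.047)
E
```

```text
t: 3.43
tool_pos: [0.4445, -0.1297, 0.0209]
orientation: [3.141, 0.077, 0.0]
force: [-0.0, 0.5, 0.9]
opening: 0.0649
gripper_force: 0.0
t: 4.02
tool_pos: [0.4446, -0.1289, 0.0206]
orientation: [-3.14, -0.078, -0.001]
force: [-0.1, 2.5, 4.0]
opening: 0.0285
gripper_force: 50.0
t: 4.85
tool_pos: [0.4434, -0.1287, 0.1188]
orientation: [-3.14, -0.078, 0.004]
force: [-0.5, 0.2, -2.5]
opening: 0.0285
gripper_force: 50.0
t: 5.18
tool_pos: [0.4443, -0.1291, 0.1202]
orientation: [-3.141, -0.078, 0.0]
force: [0.3, -0.5, -2.8]
opening: 0.0284
gripper_force: 50.0
tcp [ 0.4443 -0.1291  0.1202] yaw 0.05 -> travel [3.050e-02 2.246e-01 2.000e-04] spin 0.137 q6 1.03 open 0.0284 F [ 0.26 -0.51 -2.81]
tcp [ 0.4443 -0.1291  0.1202] yaw 0.05 -> travel [ 5.110e-02 -4.812e-01  2.000e-04] spin 0.003 q6 2.17 open 0.0284 F [ 0.26 -0.51 -2.81]
```

Bar 1 weighs about 2.6 N, so it is hollow and goes in the blue bin, far slot.

```bash
python3 - <<'E'
from h import *
go([.4808,-.4118,.12],-.087)
E
```

```text
tcp [ 0.4443 -0.1291  0.1202] yaw 0.05 -> travel [2.240e-02 2.841e-01 2.000e-04] spin 0.137 q6 0.95 open 0.0284 F [ 0.26 -0.51 -2.81]
```

```bash
python3 -m inch '{"travel": [[0.002,0.02,0],[0.005,0.06,0],[0.008,0.1,0],[0.011,0.14,0],[0.014,0.18,0],[0.018,0.22,0],[0.021,0.26,0],[0.022,0.278,0],[0.022,0.284,0],[0.022,0.284,0]], "spin": [0.02,0.04,0.06,0.08,0.1,0.12,0.137,0.137,0.137,0.137]}'
python3 -m inch '{"travel": [[0,0,0],[0,0,0]], "spin": [0,0]}'
python3 - <<'E'
from h import *
go([.4808,-.4118,.027],-.087)
snap('wrist','w2.png')
E
```

```text
t: 6.02
tool_pos: [0.48, -0.413, 0.1198]
orientation: [-3.138, 0.14, 0.001]
force: [0.2, 0.8, -2.7]
opening: 0.0284
gripper_force: 50.0
t: 6.18
tool_pos: [0.4805, -0.4101, 0.12]
orientation: [-3.138, 0.135, 0.001]
force: [0.3, 0.2, -1.8]
opening: 0.0285
gripper_force: 50.0
tcp [ 0.4805 -0.4101  0.12  ] yaw -0.086 -> travel [0.0005 0.0018 0.093 ] spin 0.001 q6 0.95 open 0.0285 F [ 0.26  0.23 -1.83]
```

View pics/w2.png

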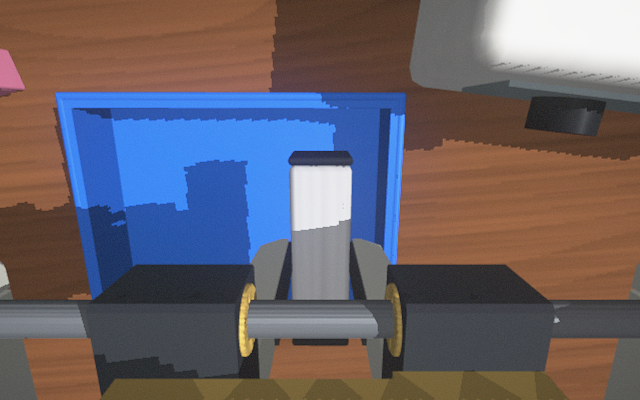

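The bar is held over the bin's right part at px (320,240) and is clear of the walls. Lower and release.

```bash
python3 -m inch '{"travel": [[0,0,0.03],[0,0,0.06],[0,0,0.08],[0,0,0.088],[0,0,0.093],[0,0,0.093],[0,0,0.093]], "spin": [0,0,0,0,0,0,0]}'
python3 -m inch '{"travel": [[0,0,0],[0,0,0],[0,0,0],[0,0,0]], "spin": [0,0,0,0]}' 0.53
python3 -m inch '{"travel": [[0,0,-0.02],[0,0,-0.06],[0,0,-0.1],[0,0,-0.12],[0,0,-0.12],[0,0,-0.12]], "spin": [0,0,0,0,0,0]}'
python3 - <<'E'
from h import *
b=bars()
go([.5685,-.0035,.13],.42)
E
```

```text
t: 6.82
tool_pos: [0.4814, -0.4121, 0.0289]
orientation: [3.137, -0.136, 0.003]
force: [0.3, 0.8, -1.8]
opening: 0.0288
gripper_force: 50.0
t: 7.15
tool_pos: [0.481, -0.4123, 0.0284]
orientation: [3.137, -0.137, 0.002]
force: [-0.3, 0.3, 0.5]
opening: 0.043
gripper_force: 0.0
t: 7.65
tool_pos: [0.4816, -0.4129, 0.1499]
orientation: [3.135, -0.137, 0.006]
force: [-0.0, 0.1, -0.6]
opening: 0.0437
gripper_force: 0.0
bar [ 0.568 -0.003] yaw 0.443 z 0.0304 [28. 98.] 0.93
bar [0.5628 0.1291] yaw 0.006 z 0.03 [ 30. 101.] 0.82
bar [0.4546 0.1299] yaw 0.359 z 0.03 [ 30. 100.] 0.81
bar [ 0.4828 -0.4129] yaw 3.063 z 0.0337 [31. 92.] 0.75
bar [ 0.7118 -0.3384] yaw 0.375 z 0.0061 [75. 75.] 0.43
bar [0.6692 0.1205] yaw 0.014 z 0.1416 [22. 22.] 0.2
tcp [ 0.4799 -0.4112  0.1461] yaw -0.087 -> travel [ 0.0527 -0.4139  0.0164] spin -0.507 q6 1.14 open 0.044 F [-0.3  -0.21 -1.83]
```

```bash
python3 -m inch '{"travel": [[0.003,-0.02,0],[0.008,-0.06,0],[0.013,-0.1,0],[0.018,-0.14,0],[0.023,-0.18,0],[0.028,-0.22,0],[0.033,-0.26,0],[0.038,-0.3,0],[0.043,-0.34,0],[0.048,-0.375,0]], "spin": [-0.03,-0.1,-0.17,-0.24,-0.31,-0.38,-0.45,-0.51,-0.51,-0.51]}' 0.3 50
python3 -m inch '{"travel": [[0.003,-0.02,0],[0.005,-0.035,0],[0.005,-0.039,0],[0.005,-0.039,0],[0.005,-0.039,0],[0.005,-0.039,0]], "spin": [0,0,0,0,0,0]}'
python3 - <<'E'
from h import *
w=bars('wrist')
b=min(w,key=lambda b:np.hypot(*(b[0]-[.568,-.003])))
go([.568,-.003,.02],.43); go([*b[0],.02],b[1])
E
```

```text
t: 8.58
tool_pos: [0.5595, -0.0395, 0.145]
orientation: [-3.07, -0.66, 0.005]
force: [0.6, -0.4, 0.2]
opening: 0.0651
gripper_force: 0.0
t: 9.08
tool_pos: [0.5493, -0.0058, 0.1467]
orientation: [3.072, 0.657, -0.001]
force: [0.2, 0.3, 0.1]
opening: 0.065
gripper_force: 0.0
bar [0.5626 0.1292] yaw 3.134 z 0.0287 [30. 99.] 0.84
bar [ 0.5688 -0.0028] yaw 0.436 z 0.0288 [ 30. 100.] 0.81
bar [0.4672 0.1313] yaw 0.325 z 0.0283 [39. 86.] 0.66
tcp [ 0.5495 -0.0058  0.147 ] yaw 0.421 -> travel [0.018 0.005 0.127] spin -0.009 q6 1.14 open 0.0654 F [-0.21 -0.67 -0.15]
tcp [ 0.5495 -0.0058  0.147 ] yaw 0.421 -> travel [0.0189 0.0052 0.127 ] spin -0.014 q6 1.13 open 0.0654 F [-0.21 -0.67 -0.15]
```

```bash
python3 -m inch '{"travel": [[0.01,0.003,0.02],[0.019,0.005,0.05],[0.019,0.005,0.09],[0.019,0.005,0.115],[0.019,0.005,0.127],[0.019,0.005,0.127],[0.019,0.005,0.127]], "spin": [-0.01,-0.01,-0.01,-0.01,-0.01,-0.01,-0.01]}' 0.3 50
python3 -m inch '{"travel": [[0,0,0],[0,0,0],[0,0,0],[0,0,0],[0,0,0],[0,0,0],[0,0,0]], "spin": [0,0,0,0,0,0,0]}' 1 50
python3 -m inch '{"travel": [[0,0,-0.02],[0,0,-0.05],[0,0,-0.09],[0,0,-0.1],[0,0,-0.1],[0,0,-0.1],[0,0,-0.1],[0,0,-0.1],[0,0,-0.1],[0,0,-0.1]], "spin": [0,0,0,0,0,0,0,0,0,0]}'
python3 -m inch '{"travel": [[0,0,0],[0,0,0],[0,0,0],[0,0,0]], "spin": [0,0,0,0]}'
python3 - <<'E'
from h import *
c=np.array([.486,-.352]);t=np.array([.4715,.354])
go([*c,.12],-.087)
go([*(t+.06*np.array([-.047,1])),.12],.047)
E
```

```text
t: 9.77
tool_pos: [0.569, -0.0019, 0.0207]
orientation: [-3.068, -0.673, 0.001]
force: [0.5, -1.1, 1.2]
opening: 0.0651
gripper_force: 0.0
t: 10.35
tool_pos: [0.5693, -0.0015, 0.0208]
orientation: [3.068, 0.674, 0.001]
force: [0.4, 0.1, 4.0]
opening: 0.0286
gripper_force: 50.0
t: 11.18
tool_pos: [0.5679, -0.0014, 0.1186]
orientation: [-3.068, -0.674, 0.004]
force: [0.9, 0.5, -2.4]
opening: 0.0284
gripper_force: 50.0
t: 11.52
tool_pos: [0.5689, -0.0014, 0.1202]
orientation: [3.068, 0.675, 0.0]
force: [1.3, -0.8, -3.0]
opening: 0.0283
gripper_force: 50.0
tcp [ 0.5689 -0.0014  0.1202] yaw 0.433 -> travel [-2.223e-01  2.835e-01  2.000e-04] spin 0.52 q6 1.03 open 0.0283 F [ 1.33 -0.77 -2.98]
tcp [ 0.5689 -0.0014  0.1202] yaw 0.433 -> travel [ 8.330e-02 -4.191e-01  2.000e-04] spin 0.386 q6 2.25 open 0.0283 F [ 1.33 -0.77 -2.98]
```

Bar 2 weighs about 2.7 N, so it is hollow too. It goes in the bin's middle slot.

```bash
python3 -m inch '{"travel": [[-0.015,0.02,0],[-0.038,0.05,0],[-0.062,0.08,0],[-0.086,0.11,0],[-0.11,0.14,0],[-0.134,0.17,0],[-0.157,0.2,0],[-0.18,0.23,0],[-0.204,0.26,0],[-0.218,0.278,0]], "spin": [0.03,0.1,0.17,0.24,0.31,0.38,0.45,0.52,0.52,0.52]}'
python3 -m inch '{"travel": [[-0.004,0.0055,0],[-0.004,0.0055,0],[-0.004,0.0055,0],[-0.004,0.0055,0]], "spin": [0,0,0,0]}'
python3 - <<'E'
from h import *
go([.486,-.352,.027],-.087)
E
```

```text
t: 12.35
tool_pos: [0.4862, -0.349, 0.1206]
orientation: [3.137, -0.141, 0.0]
force: [0.6, 0.4, -2.5]
opening: 0.0286
gripper_force: 50.0
t: 12.68
tool_pos: [0.4835, -0.349, 0.1201]
orientation: [-3.138, 0.135, 0.0]
force: [1.0, 0.7, -1.8]
opening: 0.0286
gripper_force: 50.0
tcp [ 0.4835 -0.349   0.1201] yaw -0.086 -> travel [0.0028 0.0029 0.0931] spin 0.001 q6 1.03 open 0.0286 F [ 0.96  0.74 -1.78]
```

```bash
python3 -m inch '{"travel": [[0.003,0.002,0.03],[0.003,0.002,0.06],[0.003,0.002,0.08],[0.003,0.002,0.088],[0.003,0.002,0.093],[0.003,0.002,0.093],[0.003,0.002,0.093]], "spin": [0,0,0,0,0,0,0]}'
python3 -m inch '{"travel": [[0,0,0],[0,0,0],[0,0,0],[0,0,0]], "spin": [0,0,0,0]}' 0.53
python3 -m inch '{"travel": [[0,0,-0.02],[0,0,-0.06],[0,0,-0.1],[0,0,-0.12],[0,0,-0.12],[0,0,-0.12],[0,0,-0.12],[0,0,-0.12]], "spin": [0,0,0,0,0,0,0,0]}'
python3 - <<'E'
from h import *
b=bars()
go([.4546,.1299,.15],.36)
E
```

```text
t: 13.27
tool_pos: [0.4871, -0.3527, 0.0287]
orientation: [3.137, -0.135, 0.003]
force: [0.2, 0.0, -2.9]
opening: 0.0281
gripper_force: 50.0
t: 13.6
tool_pos: [0.4865, -0.3532, 0.0283]
orientation: [3.138, -0.137, 0.002]
force: [0.4, 0.2, 0.8]
opening: 0.0432
gripper_force: 0.0
t: 14.27
tool_pos: [0.485, -0.3518, 0.1453]
orientation: [-3.137, 0.137, 0.004]
force: [-0.8, 0.6, -0.3]
opening: 0.0435
gripper_force: 0.0
bar [0.5621 0.1293] yaw 3.13 z 0.0299 [30. 98.] 0.67
bar [ 0.4804 -0.3442] yaw 2.473 z 0.0338 [21. 50.] 0.57
bar [0.4623 0.1319] yaw 0.36 z 0.0299 [ 30. 102.] 0.53
tcp [ 0.485  -0.3519  0.1453] yaw -0.087 -> travel [-0.0723 -0.4773 -0.0036] spin -0.447 q6 1.49 open 0.0439 F [ 0.18 -0.33 -0.41]
```

```bash
python3 -m inch '{"travel": [[-0.003,-0.02,0],[-0.009,-0.06,0],[-0.015,-0.1,0],[-0.021,-0.14,0],[-0.027,-0.18,0],[-0.033,-0.22,0],[-0.039,-0.26,0],[-0.045,-0.3,0],[-0.051,-0.34,0],[-0.057,-0.38,0]], "spin": [-0.03,-0.1,-0.17,-0.24,-0.31,-0.38,-0.44,-0.447,-0.447,-0.447]}' 0.3 50
python3 -m inch '{"travel": [[-0.035,-0.03,0],[-0.042,-0.06,0],[-0.05,-0.08,0],[-0.05,-0.086,0],[-0.05,-0.086,0],[-0.05,-0.086,0],[-0.05,-0.086,0]], "spin": [0,0,0,0,0,0,0]}'
python3 - <<'E'
from h import *
go([.4623,.1319,.02],.36)
w=bars('wrist'); bars('side')
b=min(w,key=lambda b:np.hypot(*(b[0]-[.4623,.1319])))
go([*b[0],.02],b[1])
E
```

```text
t: 15.2
tool_pos: [0.4611, 0.0327, 0.1464]
orientation: [-3.091, -0.562, 0.002]
force: [1.4, 0.2, -0.0]
opening: 0.065
gripper_force: 0.0
t: 15.78
tool_pos: [0.3858, 0.0931, 0.1472]
orientation: [3.091, 0.561, 0.0]
force: [0.1, -0.0, 0.4]
opening: 0.0653
gripper_force: 0.0
tcp [0.3858 0.0931 0.1472] yaw 0.359 -> travel [ 0.0853 -0.0095  0.1272] spin -0.001 q6 1.49 open 0.0653 F [ 0.06 -0.05  0.44]
bar [0.5242 0.1303] yaw 1.573 z 0.0285 [24. 30.] 0.67
bar [0.4608 0.1324] yaw 0.361 z 0.0288 [29. 99.] 0.63
bar [ 0.4821 -0.4057] yaw 3.088 z 0.0343 [ 17. 100.] 0.92
bar [0.5631 0.1267] yaw 3.097 z 0.0271 [30. 97.] 0.81
bar [0.4613 0.1294] yaw 0.372 z 0.0267 [ 34. 101.] 0.59
bar [ 0.486  -0.3548] yaw 3.05 z 0.0335 [31. 99.] 0.55
tcp [0.3856 0.0931 0.1472] yaw 0.358 -> travel [ 0.0842 -0.0105  0.1272] spin -0.003 q6 1.49 open 0.0652 F [0.38 0.26 0.03]
```

```bash
python3 -m inch '{"travel": [[0.03,-0.005,0],[0.06,-0.01,0.005],[0.08,-0.01,0.03],[0.084,-0.01,0.06],[0.084,-0.01,0.1],[0.084,-0.01,0.12],[0.084,-0.01,0.127],[0.084,-0.01,0.127],[0.084,-0.01,0.127]], "spin": [0,0,0,0,0,0,0,0,0]}' 0.3 50
python3 -m inch '{"travel": [[0,0,0],[0,0,0],[0,0,0],[0,0,0],[0,0,0],[0,0,0],[0,0,0]], "spin": [0,0,0,0,0,0,0]}' 1 50
python3 -m inch '{"travel": [[0,0,-0.02],[0,0,-0.05],[0,0,-0.09],[0,0,-0.1],[0,0,-0.1],[0,0,-0.1],[0,0,-0.1],[0,0,-0.1],[0,0,-0.1],[0,0,-0.1]], "spin": [0,0,0,0,0,0,0,0,0,0]}'
python3 -m inch '{"travel": [[0,0,0],[0,0,0],[0,0,0],[0,0,0]], "spin": [0,0,0,0]}'
python3 - <<'E'
from h import *
c=np.array([.486,-.352]);t=np.array([.4715,.354])
go([*(c+.06*np.array([.087,.996])),.12],-.087)
go([*(t+.06*np.array([-.047,1])),.12],.047)
E
```

```text
t: 16.73
tool_pos: [0.4609, 0.1325, 0.0211]
orientation: [3.091, 0.561, 0.001]
force: [0.4, -0.2, -0.3]
opening: 0.0653
gripper_force: 0.0
t: 17.32
tool_pos: [0.4605, 0.1327, 0.0206]
orientation: [3.091, 0.562, 0.001]
force: [-0.4, 0.4, 2.9]
opening: 0.0287
gripper_force: 50.0
t: 18.15
tool_pos: [0.4593, 0.1326, 0.1188]
orientation: [-3.091, -0.562, 0.004]
force: [0.3, 0.7, -2.1]
opening: 0.0288
gripper_force: 50.0
t: 18.48
tool_pos: [0.4603, 0.1328, 0.1203]
orientation: [-3.091, -0.562, -0.0]
force: [0.4, 0.5, -2.0]
opening: 0.0288
gripper_force: 50.0
tcp [0.4603 0.1328 0.1203] yaw 0.36 -> travel [-1.207e-01  4.087e-01  2.000e-04] spin 0.447 q6 1.12 open 0.0288 F [ 0.38  0.46 -1.95]
tcp [0.4603 0.1328 0.1203] yaw 0.36 -> travel [ 0.1069 -0.2603  0.0003] spin 0.313 q6 2.25 open 0.0288 F [ 0.38  0.46 -1.95]
```

Bar 3 weighs about 2 to 2.5 N, so it is hollow and goes in the third bin slot.

```bash
python3 -m inch '{"travel": [[-0.006,0.02,0],[-0.017,0.057,0],[-0.028,0.094,0],[-0.039,0.131,0],[-0.05,0.168,0],[-0.061,0.205,0],[-0.072,0.242,0],[-0.083,0.279,0],[-0.094,0.316,0],[-0.105,0.353,0]], "spin": [0.03,0.1,0.17,0.24,0.31,0.38,0.44,0.447,0.447,0.447]}'
python3 -m inch '{"travel": [[0.008,0.04,0],[0.01,0.05,0],[0.01,0.056,0],[0.01,0.056,0],[0.01,0.056,0],[0.01,0.056,0]], "spin": [0,0,0,0,0,0]}'
python3 - <<'E'
from h import *
go([.4912,-.2922,.027],-.087)
E
```

```text
t: 19.32
tool_pos: [0.4861, -0.2367, 0.1204]
orientation: [3.138, -0.137, 0.001]
force: [0.6, 0.5, -2.6]
opening: 0.0285
gripper_force: 50.0
t: 19.82
tool_pos: [0.4914, -0.2897, 0.1201]
orientation: [-3.138, 0.135, 0.001]
force: [-0.2, 0.8, -2.2]
opening: 0.0289
gripper_force: 50.0
tcp [ 0.4914 -0.2897  0.1201] yaw -0.086 -> travel [0.0001 0.0026 0.0931] spin 0.001 q6 1.12 open 0.0289 F [-0.15  0.81 -2.15]
```

```bash
python3 -m inch '{"travel": [[0,0.001,0.03],[0,0.001,0.06],[0,0.001,0.08],[0,0.001,0.088],[0,0.001,0.093],[0,0.001,0.093],[0,0.001,0.093]], "spin": [0,0,0,0,0,0,0]}'
python3 -m inch '{"travel": [[0,0,0],[0,0,0],[0,0,0],[0,0,0]], "spin": [0,0,0,0]}' 0.53
python3 -m inch '{"travel": [[0,0,-0.02],[0,0,-0.06],[0,0,-0.1],[0,0,-0.12],[0,0,-0.12],[0,0,-0.12],[0,0,-0.12],[0,0,-0.12]], "spin": [0,0,0,0,0,0,0,0]}'
python3 - <<'E'
from h import *
b=bars()
go([.5625,.1293,.15],0)
E
```

```text
t: 20.4
tool_pos: [0.4923, -0.2924, 0.0288]
orientation: [3.138, -0.136, 0.003]
force: [0.7, -1.3, -1.3]
opening: 0.0284
gripper_force: 50.0
t: 20.73
tool_pos: [0.4919, -0.2929, 0.0283]
orientation: [3.138, -0.137, 0.002]
force: [0.2, 0.0, -0.5]
opening: 0.0435
gripper_force: 0.0
t: 21.4
tool_pos: [0.4903, -0.2916, 0.1454]
orientation: [-3.137, 0.137, 0.004]
force: [0.4, -0.3, -0.1]
opening: 0.044
gripper_force: 0.0
bar [ 0.4655 -0.3506] yaw 3.013 z 0.035 [26. 56.] 0.63
bar [0.5632 0.1288] yaw 3.134 z 0.03 [ 29. 100.] 0.63
bar [ 0.4566 -0.409 ] yaw 3.066 z 0.0342 [30. 49.] 0.59
tcp [ 0.4903 -0.2916  0.1453] yaw -0.087 -> travel [ 0.0353 -0.4256 -0.0041] spin -0.087 q6 1.8 open 0.0438 F [0.27 0.33 0.28]
```

```bash
python3 -m inch '{"travel": [[0.002,-0.02,0],[0.005,-0.06,0],[0.008,-0.1,0],[0.011,-0.14,0],[0.014,-0.18,0],[0.018,-0.22,0],[0.022,-0.26,0],[0.026,-0.3,0],[0.03,-0.34,0],[0.033,-0.38,0]], "spin": [-0.03,-0.087,-0.087,-0.087,-0.087,-0.087,-0.087,-0.087,-0.087,-0.087]}' 0.3 50
python3 -m inch '{"travel": [[0.001,-0.03,0],[0.001,-0.044,0],[0.001,-0.046,0],[0.001,-0.046,0],[0.001,-0.046,0],[0.001,-0.046,0]], "spin": [0,0,0,0,0,0]}'
python3 - <<'E'
from h import *
w=bars('wrist')
b=min(w,key=lambda b:np.hypot(*(b[0]-[.5627,.129])))
go([.5627,.129,.02],0);go([*b[0],.02],b[1])
E
```

```text
t: 22.33
tool_pos: [0.5567, 0.0853, 0.1462]
orientation: [3.141, -0.0, -0.002]
force: [1.2, -0.4, 0.1]
opening: 0.0651
gripper_force: 0.0
t: 22.83
tool_pos: [0.5582, 0.1278, 0.1469]
orientation: [3.141, -0.003, -0.001]
force: [0.1, 0.3, 0.0]
opening: 0.065
gripper_force: 0.0
bar [0.5626 0.1301] yaw 3.132 z 0.0287 [ 30. 100.] 0.59
bar [0.6802 0.0796] yaw 1.731 z 0.0783 [ 50. 123.] 0.2
tcp [0.5583 0.1279 0.1472] yaw -0.002 -> travel [ 0.0043 -0.0011  0.1272] spin -0.002 q6 1.8 open 0.0652 F [-0.48  0.02  0.89]
tcp [0.5583 0.1279 0.1472] yaw -0.002 -> travel [ 0.0043 -0.0023  0.1272] spin 0.007 q6 1.81 open 0.0652 F [-0.48  0.02  0.89]
```

```bash
python3 -m inch '{"travel": [[0.004,-0.001,0.02],[0.004,-0.001,0.05],[0.004,-0.001,0.09],[0.004,-0.001,0.115],[0.004,-0.001,0.127],[0.004,-0.001,0.127],[0.004,-0.001,0.127]], "spin": [0.003,0.003,0.003,0.003,0.003,0.003,0.003]}' 0.3 50
python3 -m inch '{"travel": [[0,0,0],[0,0,0],[0,0,0],[0,0,0],[0,0,0],[0,0,0],[0,0,0]], "spin": [0,0,0,0,0,0,0]}' 1 60
python3 -m inch '{"travel": [[0,0,-0.02],[0,0,-0.05],[0,0,-0.09],[0,0,-0.1],[0,0,-0.1],[0,0,-0.1],[0,0,-0.1],[0,0,-0.1],[0,0,-0.1],[0,0,-0.1]], "spin": [0,0,0,0,0,0,0,0,0,0]}'
python3 -m inch '{"travel": [[0,0,0],[0,0,0],[0,0,0],[0,0,0]], "spin": [0,0,0,0]}'
python3 - <<'E'
from h import *
go([.4715,.354,.12],.047)
E
```

```text
t: 23.52
tool_pos: [0.5625, 0.1299, 0.0208]
orientation: [3.142, -0.006, -0.0]
force: [0.4, 0.6, 0.6]
opening: 0.0653
gripper_force: 0.0
t: 24.1
tool_pos: [0.5625, 0.1304, 0.0207]
orientation: [3.142, -0.005, 0.001]
force: [-0.3, -1.0, 3.6]
opening: 0.0284
gripper_force: 60.0
t: 24.93
tool_pos: [0.5611, 0.1303, 0.1184]
orientation: [3.141, -0.005, -0.005]
force: [-0.2, -1.0, -7.5]
opening: 0.0284
gripper_force: 60.0
t: 25.27
tool_pos: [0.5623, 0.1304, 0.1203]
orientation: [-3.142, 0.005, -0.0]
force: [0.3, -0.5, -6.8]
opening: 0.0283
gripper_force: 60.0
tcp [0.5623 0.1304 0.1203] yaw -0.003 -> travel [-0.0915 -0.2233  0.0003] spin -0.05 q6 2.17 open 0.0283 F [ 0.26 -0.48 -6.79]
```

Bar 4 weighs 6.9 N, so it is solid. It goes in the middle of the orange tray.

```bash
python3 -m inch '{"travel": [[-0.008,-0.02,0],[-0.022,-0.055,0],[-0.036,-0.09,0],[-0.05,-0.125,0],[-0.064,-0.16,0],[-0.078,-0.195,0],[-0.088,-0.215,0],[-0.091,-0.223,0],[-0.091,-0.223,0],[-0.091,-0.223,0]], "spin": [-0.02,-0.05,-0.05,-0.05,-0.05,-0.05,-0.05,-0.05,-0.05,-0.05]}'
python3 -m inch '{"travel": [[0,0,0],[0,0,0],[0,0,0],[0,0,0]], "spin": [0,0,0,0]}'
python3 - <<'E'
from h import *
go([.4715,.354,.027],.047)
E
```

```text
t: 26.1
tool_pos: [0.472, 0.3537, 0.1203]
orientation: [3.14, 0.075, 0.0]
force: [1.2, -0.4, -6.5]
opening: 0.0283
gripper_force: 60.0
t: 26.43
tool_pos: [0.4725, 0.3528, 0.1203]
orientation: [3.141, 0.071, 0.0]
force: [-0.5, 0.7, -6.2]
opening: 0.0279
gripper_force: 60.0
tcp [0.4725 0.3528 0.1203] yaw 0.045 -> travel [-0.0009 -0.0012  0.0933] spin -0.002 q6 2.17 open 0.0279 F [-0.5   0.68 -6.19]
```

```bash
python3 -m inch '{"travel": [[0,0,0.03],[0,0,0.06],[0,0,0.08],[0,0,0.088],[0,0,0.093],[0,0,0.093],[0,0,0.093]], "spin": [0,0,0,0,0,0,0]}'
python3 -m inch '{"travel": [[0,0,0],[0,0,0],[0,0,0],[0,0,0]], "spin": [0,0,0,0]}' 0.53
python3 -m inch '{"travel": [[0,0,-0.03],[0,0,-0.07],[0,0,-0.11],[0,0,-0.15],[0,0,-0.19],[0,0,-0.2],[0,0,-0.2],[0,0,-0.2]], "spin": [0,0,0,0,0,0,0,0]}' 1
python3 - <<'E'
from h import *
b=bars(); bars('side'); snap('side','s2.png'); snap('wrist','w3.png')
r=models.look_for('top','lever_knob'); print([(round(a['p'],2),np.round(a['centre'],3)) for a in r])
go([.662,.17,.23],.16)
E
```

```text
t: 27.02
tool_pos: [0.4731, 0.3542, 0.0287]
orientation: [-3.14, -0.073, -0.003]
force: [0.2, 0.7, -6.4]
opening: 0.0283
gripper_force: 60.0
t: 27.35
tool_pos: [0.4732, 0.3545, 0.029]
orientation: [-3.139, -0.074, -0.004]
force: [-0.5, -0.1, 0.2]
opening: 0.0436
gripper_force: 0.0
t: 28.02
tool_pos: [0.4726, 0.3541, 0.2284]
orientation: [-3.139, -0.074, -0.004]
force: [-0.5, 0.1, -1.6]
opening: 0.0007
gripper_force: 0.0
bar [ 0.4936 -0.2935] yaw 3.06 z 0.0345 [ 31. 100.] 0.86
bar [0.4728 0.3524] yaw 0.047 z 0.0345 [30. 98.] 0.77
bar [ 0.4824 -0.4127] yaw 3.049 z 0.0346 [ 31. 101.] 0.74
bar [ 0.4876 -0.3534] yaw 3.047 z 0.0345 [ 31. 100.] 0.65
bar [ 0.4811 -0.4055] yaw 3.093 z 0.0343 [17. 98.] 0.67
bar [ 0.492  -0.2949] yaw 3.058 z 0.0336 [31. 98.] 0.62
[]
tcp [0.4714 0.3533 0.2257] yaw 0.047 -> travel [ 0.1818  0.192  -0.0044] spin -0.113 q6 1.66 open 0.0004 F [1.13 0.13 0.56]
```

View pics/s2.png

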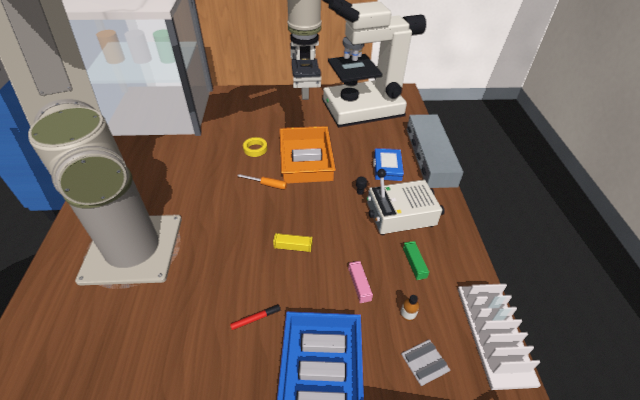

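The side view shows three bars in the blue bin at px (323,342), (322,371) and (322,397). The solid bar is in the tray at (307,155), and the lever ball still leans left at (382,175). Next is the lever, with the fingers closed and starting from its left.

```bash
python3 - <<'E'
from h import *
go([.6595,.1856,.225],.16)
E
python3 -m inch '{"travel": [[0.02,0.018,0],[0.05,0.045,0],[0.08,0.072,0],[0.11,0.1,0],[0.14,0.126,0],[0.165,0.15,0],[0.176,0.165,0],[0.18,0.172,0],[0.18,0.176,0],[0.18,0.176,0]], "spin": [-0.02,-0.06,-0.1,-0.113,-0.113,-0.113,-0.113,-0.113,-0.113,-0.113]}' 1 20
python3 - <<'E'
from h import *
go([.6595,.1856,.147],.16)
snap('wrist','w4.png')
for c in('top','side','wrist'):
    if c!='wrist': snap(c)
    print(c,[(round(a['p'],2),np.round(a['centre'],3)) for a in models.look_for(c,'lever_knob')])
E
```

```text
tcp [0.4714 0.3533 0.2257] yaw 0.047 -> travel [0.1801 0.1763 0.0006] spin -0.113 q6 1.69 open 0.0004 F [1.13 0.13 0.56]
t: 29.2
tool_pos: [0.6593, 0.1864, 0.2269]
orientation: [-3.131, -0.25, 0.002]
force: [-0.6, 0.3, 0.5]
opening: 0.0004
gripper_force: 0.0
tcp [0.6593 0.1864 0.2269] yaw 0.16 -> travel [0.0002 0.0008 0.0799] spin -0.0 q6 1.69 open 0.0004 F [-0.61  0.35  0.54]
top []
side [(0.63, array([0.63 , 0.186, 0.044])), (0.49, array([0.672, 0.111, 0.13 ])), (0.49, array([ 0.49 , -0.358,  0.036]))]
wrist [(0.61, array([0.671, 0.122, 0.152]))]
```

View pics/w4.png

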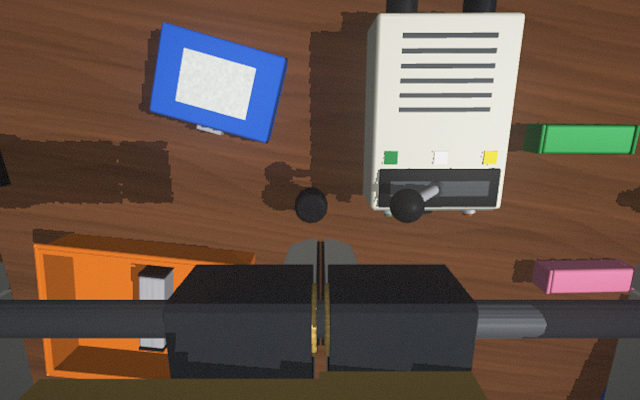

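The wrist view shows the ball at px (407,204), leaning left, and the yellow mark at (490,157). The eyepiece at (312,205) is well below the fingertips. Descend and push in small steps.

```bash
python3 -m inch '{"travel": [[0,0,0.02],[0,0,0.05],[0,0,0.07],[0,0,0.08],[0,0,0.08],[0,0,0.08],[0,0,0.08]], "spin": [0,0,0,0,0,0,0]}'
python3 -m inch '{"travel": [[0,0.01,0],[0,0.02,0],[0,0.028,0],[0,0.034,0],[0,0.04,0],[0,0.046,0],[0,0.052,0],[0,0.058,0],[0,0.062,0],[0,0.062,0]], "spin": [0,0,0,0,0,0,0,0,0,0]}'
cat > lev.py <<'E'
from h import *
s=robot.read_state(); u=np.array([-np.sin(.16),np.cos(.16)]); piv=np.array([.677,.077])
print('tcp supply y',round((s['tool_pos'][:2]-piv)@u,4),'z',round(s['tool_pos'][2],4),'F',np.round(s['force'],2))
for c in('side','wrist'):
    rgb,d,K,V=snap(c); P=cloud(d,K,V)
    y=(P[...,:2]-piv)@u; x=(P[...,:2]-piv)@np.array([u[1],-u[0]])
    m=(d>0)&(abs(x)<.02)&(abs(y)<.075)&(P[...,2]>.1)&(P[...,2]<.172)&(rgb.max(-1)<70)
    m=cv2.morphologyEx(m.astype(np.uint8),cv2.MORPH_OPEN,np.ones((3,3)))>0
    if m.sum()>5:
        q=np.c_[x[m],y[m],P[...,2][m]]; print(c,m.sum(),'x,y,z lo',np.round(np.percentile(q,3,0),3),'hi',np.round(np.percentile(q,97,0),3))
E
python3 lev.py
```

```text
t: 30.08
tool_pos: [0.661, 0.1867, 0.1495]
orientation: [-3.131, -0.251, -0.004]
force: [0.3, 0.4, -0.1]
opening: 0.0003
gripper_force: 0.0
t: 30.92
tool_pos: [0.67, 0.1241, 0.1472]
orientation: [3.131, 0.25, -0.0]
force: [0.3, 1.1, 0.0]
opening: 0.0004
gripper_force: 0.0
tcp supply y 0.0476 z 0.1472 F [0.25 1.08 0.04]
side 40 x,y,z lo [-0.01   0.031  0.139] hi [0.004 0.044 0.151]
wrist 743 x,y,z lo [0.005 0.036 0.138] hi [0.013 0.056 0.167]
```

```bash
python3 - <<'E'
from h import *
a=snap('wrist')[0]; b=snap('side')[0]
b=cv2.resize(b[120:250,320:460],(431,400),interpolation=cv2.INTER_CUBIC)
cv2.imwrite('pics/m5.png',np.hstack([cv2.resize(a[100:300,250:450],(369,400)),b])[:,:,::-1])
E
```

```text
(no output)
```

View pics/m5.png

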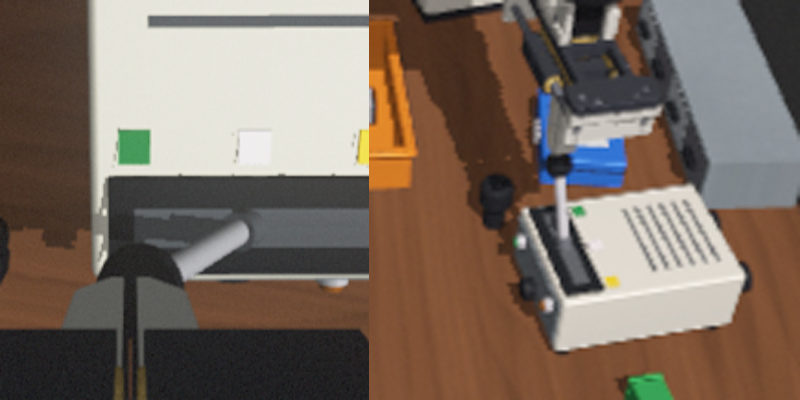

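```bash
python3 - <<'E'
from h import *
rgb,d,K,V=snap('wrist'); P=cloud(d,K,V)
u=np.array([-np.sin(.16),np.cos(.16)]); piv=np.array([.677,.077]); v=np.array([u[1],-u[0]])
f=lambda p:np.round([(p[:2]-piv)@v,(p[:2]-piv)@u,p[2]],4)
print('tcp',f(robot.read_state()['tool_pos']))
for r,c in((224,322),(228,322),(232,322),(236,322),(240,310),(245,310),(250,310),(255,310),(232,345),(215,380),(213,385)): print(r,c,rgb[r,c],round(float(d[r,c]),3),f(P[r,c]))
rgb,d,K,V=snap('side'); P=cloud(d,K,V)
for r in range(168,182,2): print(r,[(c,rgb[r,c].tolist(),f(P[r,c]).tolist()) for c in (379,382,385)])
E
```

```text
tcp [0.0006 0.049  0.1472]
224 322 [38 38 38] 0.187 [0.0131 0.048  0.1402]
228 322 [42 38 37] 0.183 [0.0121 0.0481 0.1438]
232 322 [40 32 38] 0.182 [0.0106 0.0481 0.1457]
236 322 [44 43 38] 0.181 [0.0089 0.0481 0.1469]
240 310 [95 94 89] 0.174 [0.0095 0.054  0.1545]
245 310 [94 92 89] 0.168 [0.0093 0.0538 0.1606]
250 310 [93 94 89] 0.162 [0.0093 0.0536 0.1669]
255 310 [92 93 89] 0.157 [0.0092 0.0535 0.1724]
232 345 [38 40 39] 0.187 [0.0088 0.0359 0.1406]
215 380 [173 172 178] 0.237 [0.0033 0.0091 0.0904]
213 385 [68 71 72] 0.242 [0.0034 0.005  0.0858]
168 [(379, [107, 105, 107], [-0.0084, 0.045, 0.1589]), (382, [133, 129, 123], [-0.0061, 0.0313, 0.1702]), (385, [130, 127, 124], [0.0036, 0.0339, 0.1663])]
170 [(379, [60, 59, 58], [-0.0088, 0.0421, 0.1544]), (382, [59, 57, 57], [0.0003, 0.0431, 0.152]), (385, [36, 83, 162], [0.0091, 0.0436, 0.1501])]
172 [(379, [24, 22, 26], [-0.0083, 0.0411, 0.1481]), (382, [30, 28, 32], [-0.0008, 0.0387, 0.1489]), (385, [41, 62, 105], [0.0071, 0.0371, 0.149])]
174 [(379, [37, 37, 41], [-0.0076, 0.0406, 0.1413]), (382, [45, 46, 49], [-0.0017, 0.0345, 0.1456]), (385, [38, 45, 68], [0.007, 0.0347, 0.1439])]
176 [(379, [29, 32, 41], [-0.0076, 0.0385, 0.1359]), (382, [36, 34, 38], [-0.0011, 0.0336, 0.1391]), (385, [40, 82, 159], [0.0072, 0.0329, 0.1382])]
178 [(379, [45, 97, 181], [0.0488, 0.1619, 0.0084]), (382, [197, 193, 197], [0.0001, 0.0342, 0.1311]), (385, [45, 104, 193], [0.0674, 0.158, 0.0086])]
180 [(379, [121, 78, 51], [0.0477, 0.1571, 0.0043]), (382, [212, 207, 211], [-0.0007, 0.0302, 0.1275]), (385, [110, 73, 57], [0.0694, 0.1598, -0.0019])]
```

```bash
python3 - <<'E'
from h import *
a=cv2.imread('pics/w4.png')[:,:,::-1]; rgb,d,K,V=snap('wrist')
for r in range(222,250,2): print(r,[a[r,c].tolist() for c in(300,310,335)],[rgb[r,c].tolist() for c in(300,310,335)])
print(-V[:3,:3].T@V[:3,3], V[2,:3])
E
cat > crop.py <<'E'
from h import *
import sys
rgb=snap('wrist')[0]
cv2.imwrite('pics/'+sys.argv[1],cv2.resize(rgb[150:300,220:460],(800,500),interpolation=cv2.INTER_CUBIC)[:,:,::-1])
E
python3 crop.py c6.png
```

```text
222 [[109, 73, 49], [53, 43, 40], [111, 76, 53]] [[104, 95, 84], [39, 37, 42], [82, 86, 88]]
224 [[113, 74, 52], [113, 77, 52], [114, 74, 51]] [[103, 95, 85], [38, 33, 38], [38, 42, 39]]
226 [[124, 81, 56], [117, 75, 54], [113, 75, 53]] [[103, 93, 84], [39, 37, 38], [40, 37, 36]]
228 [[114, 75, 54], [118, 79, 55], [109, 72, 51]] [[105, 93, 85], [34, 31, 31], [40, 36, 37]]
230 [[114, 75, 50], [119, 82, 57], [114, 76, 52]] [[105, 87, 73], [36, 35, 31], [37, 36, 37]]
232 [[120, 79, 59], [113, 74, 50], [118, 79, 50]] [[103, 88, 75], [35, 38, 33], [41, 39, 42]]
234 [[122, 80, 54], [115, 75, 48], [112, 75, 51]] [[106, 88, 75], [36, 34, 35], [42, 43, 40]]
236 [[115, 73, 51], [118, 78, 54], [112, 74, 51]] [[111, 75, 52], [33, 35, 34], [41, 37, 41]]
238 [[116, 75, 52], [107, 82, 71], [122, 84, 59]] [[118, 77, 54], [67, 67, 65], [32, 28, 31]]
240 [[120, 77, 51], [91, 92, 87], [98, 88, 81]] [[118, 77, 53], [94, 95, 90], [80, 80, 76]]
242 [[95, 87, 80], [90, 89, 85], [91, 94, 88]] [[95, 89, 82], [92, 93, 88], [91, 92, 87]]
244 [[91, 92, 90], [92, 91, 88], [90, 92, 85]] [[92, 95, 89], [89, 90, 85], [92, 92, 85]]
246 [[94, 89, 88], [90, 90, 85], [89, 90, 86]] [[91, 92, 88], [96, 96, 91], [94, 96, 93]]
248 [[92, 91, 86], [92, 93, 88], [94, 95, 90]] [[91, 92, 87], [94, 92, 90], [95, 94, 90]]
[0.7387605  0.13649113 0.31816394] [-0.249933   -0.03984833 -0.96744282]
```

View pics/c6.png

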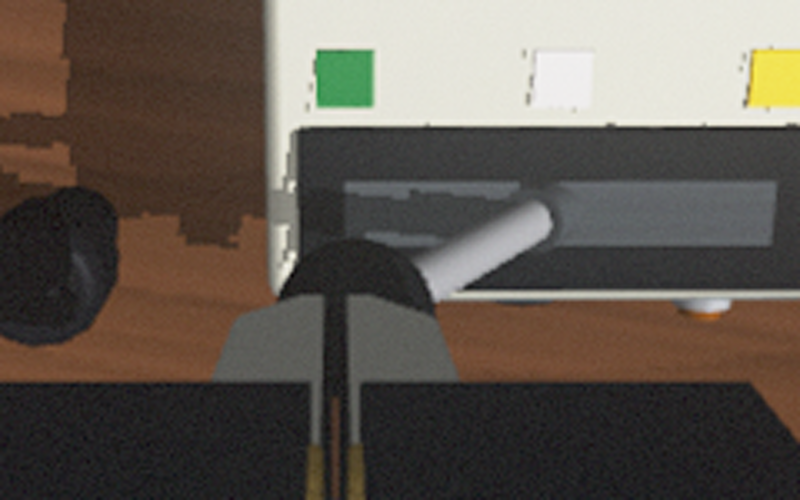

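The fingers rode over the top of the ball: the tips sit at z≈0.153 and the rod hasn't moved. I'll back off left, go 24 mm lower and push again.

```bash
python3 -m inch '{"travel": [[0,-0.015,0],[0,-0.035,0],[0,-0.045,0],[0,-0.045,0.01],[0,-0.045,0.02],[0,-0.045,0.024],[0,-0.045,0.024],[0,-0.045,0.024]], "spin": [0,0,0,0,0,0,0,0]}'
python3 -m inch '{"travel": [[0,0.008,0],[0,0.016,0],[0,0.021,0],[0,0.026,0],[0,0.03,0],[0,0.034,0],[0,0.038,0],[0,0.042,0],[0,0.042,0],[0,0.042,0]], "spin": [0,0,0,0,0,0,0,0,0,0]}'
python3 lev.py; python3 crop.py c7.png
```

```text
t: 31.98
tool_pos: [0.6621, 0.1686, 0.122]
orientation: [3.131, 0.249, -0.003]
force: [0.5, -0.1, 0.2]
opening: 0.0004
gripper_force: 0.0
t: 32.82
tool_pos: [0.6695, 0.1271, 0.1233]
orientation: [3.131, 0.249, 0.0]
force: [0.4, 0.3, 0.6]
opening: 0.0005
gripper_force: 0.1
tcp supply y 0.0507 z 0.1233 F [0.4  0.35 0.59]
side 45 x,y,z lo [-0.011  0.008  0.148] hi [0.006 0.02  0.162]
wrist 1135 x,y,z lo [0.005 0.014 0.132] hi [0.013 0.052 0.168]
```

View pics/c7.png

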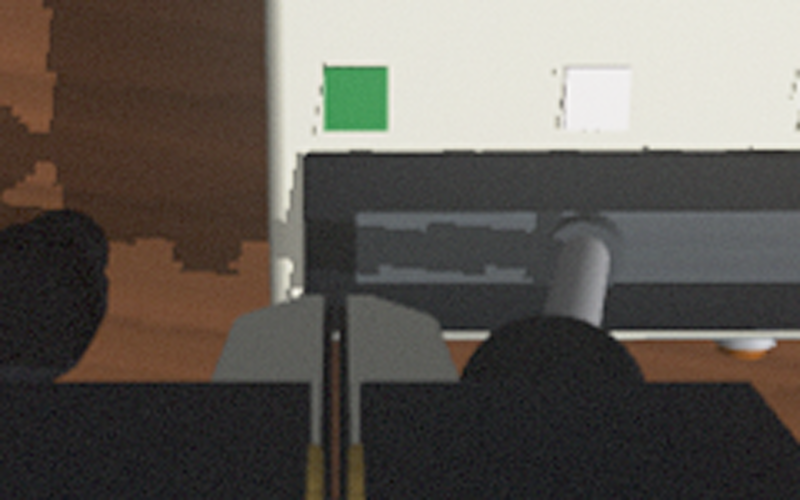

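The ball has moved, at crop px (555,380), and is about 21 mm left of upright. Continue toward upright.

```bash
cat >> lev.py <<'E'
    if c=='side':
        from scipy.optimize import least_squares
        r=least_squares(lambda a:np.linalg.norm(q-np.array([0,.078*np.sin(a[0]),.075+.078*np.cos(a[0])]),axis=1)-.013,[.0],loss='soft_l1',f_scale=.002)
        print('angle(left+)',r.x, 'res',np.median(abs(r.fun)))
E
python3 -m inch '{"travel": [[0,0.004,0],[0,0.008,0],[0,0.011,0],[0,0.014,0],[0,0.017,0],[0,0.019,0],[0,0.019,0],[0,0.019,0]], "spin": [0,0,0,0,0,0,0,0]}'
python3 lev.py; python3 crop.py c8.png
```

```text
t: 33.63
tool_pos: [0.6722, 0.1086, 0.1229]
orientation: [3.131, 0.25, -0.001]
force: [-0.9, -0.2, -0.2]
opening: 0.0005
gripper_force: 0.0
tcp supply y 0.032 z 0.1229 F [-0.93 -0.22 -0.17]
side 42 x,y,z lo [-0.011 -0.012  0.149] hi [0.008 0.    0.164]
angle(left+) [0.03967137] res 0.0015033035729193154
wrist 1001 x,y,z lo [ 0.004 -0.005  0.13 ] hi [0.013 0.034 0.168]
```

View pics/c8.png

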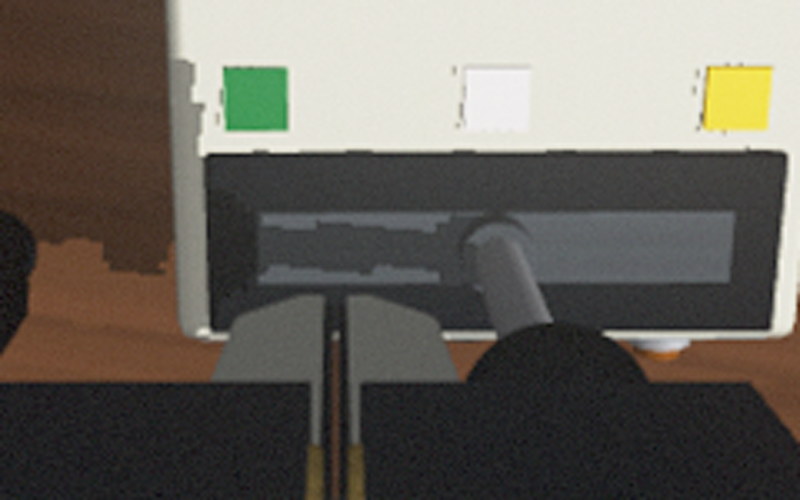

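The rod is nearly upright over the white mark, about 1.5 mm short. Nudge it and hold for over 3 s.

```bash
python3 -m inch '{"travel": [[0,0.0015,0],[0,0.0015,0],[0,0.0015,0],[0,0.0015,0],[0,0.0015,0],[0,0.0015,0],[0,0.0015,0],[0,0.0015,0],[0,0.0015,0],[0,0.0015,0]], "spin": [0,0,0,0,0,0,0,0,0,0]}'
python3 lev.py
for i in 1 2 3; do python3 -m inch '{"travel": [[0,0,0],[0,0,0],[0,0,0],[0,0,0],[0,0,0],[0,0,0],[0,0,0],[0,0,0],[0,0,0],[0,0,0]], "spin": [0,0,0,0,0,0,0,0,0,0]}' | head -2; done
python3 lev.py
```

```text
t: 34.62
tool_pos: [0.6726, 0.1079, 0.1232]
orientation: [-3.132, -0.251, 0.0]
force: [0.3, 1.5, -1.1]
opening: 0.0007
gripper_force: 0.4
tcp supply y 0.0312 z 0.1232 F [ 0.3   1.54 -1.09]
side 40 x,y,z lo [-0.011 -0.012  0.148] hi [0.008 0.    0.163]
angle(left+) [0.03064021] res 0.0011035781174179912
wrist 990 x,y,z lo [ 0.004 -0.005  0.132] hi [0.013 0.033 0.168]
t: 35.55
tool_pos: [0.6726, 0.1078, 0.1233]
t: 36.38
tool_pos: [0.6726, 0.1078, 0.1232]
t: 37.22
tool_pos: [0.6726, 0.1078, 0.1233]
tcp supply y 0.0311 z 0.1233 F [-0.52  0.65 -0.46]
side 34 x,y,z lo [-0.01  -0.011  0.15 ] hi [ 0.006 -0.004  0.164]
angle(left+) [0.02944065] res 0.0008095932278693397
wrist 1001 x,y,z lo [ 0.004 -0.005  0.131] hi [0.013 0.032 0.168]
```

```bash
python3 - <<'E'
from h import *
rgb,d,K,V=snap('wrist'); P=cloud(d,K,V)
u=np.array([-np.sin(.16),np.cos(.16)]); piv=np.array([.677,.077]); v=np.array([u[1],-u[0]])
m=(P[...,2]>.068)&(P[...,2]<.082)&(d>0)
S=np.stack([(P[...,:2]-piv)@v,(P[...,:2]-piv)@u],-1)
for n,l in(('green',rgb[...,1].astype(int)-np.maximum(rgb[...,0],rgb[...,2])>40),('yellow',np.minimum(rgb[...,0],rgb[...,1]).astype(int)-rgb[...,2]>60)):
    q=S[l&m]; print(n,len(q),np.round(q.mean(0),4))
def proj(x,y,z):
    w=np.r_[piv+x*v+y*u,z,1]; p=K@(V@w)[:3]; return np.round(p[:2]/p[2],1)
for a in(-.1,0,.1): print(a,[proj(0,L*np.sin(a),.075+L*np.cos(a)) for L in(.03,.045,.06)])
# rod centre columns by row
g=rgb[...,:3].mean(-1)
for r in (225,232,240,244): print(r,[int(t) for t in g[r,360:400:2]])
E
```

```text
green 346 [0.0288 0.0471]
yellow 384 [ 0.0291 -0.0428]
-0.1 [array([380.6, 239.9]), array([388.1, 249.9]), array([396.9, 261.5])]
0 [array([375.3, 240. ]), array([379.6, 250. ]), array([384.6, 261.8])]
0.1 [array([370. , 239.9]), array([371. , 249.9]), array([372.1, 261.6])]
225 [65, 79, 80, 79, 82, 89, 108, 111, 99, 103, 101, 98, 98, 98, 98, 99, 98, 95, 101, 98]
232 [62, 76, 79, 81, 78, 80, 80, 99, 116, 105, 97, 95, 99, 97, 100, 100, 100, 99, 97, 95]
240 [51, 47, 66, 74, 79, 80, 79, 80, 85, 105, 118, 44, 53, 50, 51, 54, 50, 52, 50, 53]
244 [47, 49, 50, 71, 74, 76, 78, 78, 78, 88, 104, 115, 49, 48, 51, 47, 49, 50, 52, 47]
```

The rod is upright to within 0.05 rad, and it has been there from t≈33.6 to 37.3. Now push it to the right.

```bash
python3 -m inch '{"travel": [[0,0.005,0],[0,0.01,0],[0,0.015,0],[0,0.02,0],[0,0.025,0],[0,0.03,0],[0,0.034,0],[0,0.037,0],[0,0.039,0],[0,0.039,0]], "spin": [0,0,0,0,0,0,0,0,0,0]}'
python3 lev.py
python3 -m inch '{"travel": [[0,0.001,0],[0,0.002,0],[0,0.003,0],[0,0.004,0],[0,0.004,0],[0,0.004,0]], "spin": [0,0,0,0,0,0]}'
python3 lev.py
```

```text
t: 38.2
tool_pos: [0.6787, 0.0687, 0.123]
orientation: [3.131, 0.25, -0.001]
force: [-0.8, -0.6, -0.5]
opening: 0.0005
gripper_force: 0.1
tcp supply y -0.0085 z 0.123 F [-0.8  -0.62 -0.49]
side 36 x,y,z lo [-0.011 -0.05   0.141] hi [ 0.002 -0.033  0.153]
angle(left+) [-0.48454622] res 0.0013350252849215743
wrist 1365 x,y,z lo [ 0.005 -0.045  0.135] hi [ 0.013 -0.007  0.166]
t: 38.8
tool_pos: [0.6793, 0.0654, 0.1231]
orientation: [-3.131, -0.251, 0.0]
force: [-0.8, 1.6, -1.3]
opening: 0.0002
gripper_force: 1.1
tcp supply y -0.0118 z 0.1231 F [-0.76  1.62 -1.31]
side 46 x,y,z lo [-0.011 -0.053  0.138] hi [ 0.005 -0.039  0.154]
angle(left+) [-0.549022] res 0.0012084854797862147
wrist 1444 x,y,z lo [ 0.005 -0.049  0.135] hi [ 0.013 -0.011  0.167]
```

```bash
for i in 1 2; do python3 -m inch '{"travel": [[0,0.001,0],[0,0.002,0],[0,0.002,0],[0,0.002,0]], "spin": [0,0,0,0]}'
python3 lev.py | grep -v wrist; done
```

```text
t: 39.23
tool_pos: [0.6797, 0.0632, 0.1232]
orientation: [3.132, 0.251, -0.0]
force: [-0.6, 2.5, -1.3]
opening: 0.0005
gripper_force: 1.1
tcp supply y -0.014 z 0.1232 F [-0.64  2.49 -1.28]
side 31 x,y,z lo [-0.012 -0.055  0.136] hi [-0.004 -0.04   0.151]
angle(left+) [-0.57337165] res 0.0009060409732240347
t: 39.67
tool_pos: [0.6799, 0.0626, 0.1233]
orientation: [-3.13, -0.252, 0.0]
force: [-1.8, 6.9, -1.3]
opening: 0.0006
gripper_force: 3.4
tcp supply y -0.0147 z 0.1233 F [-1.76  6.87 -1.28]
side 36 x,y,z lo [-0.012 -0.056  0.136] hi [ 0.001 -0.04   0.15 ]
angle(left+) [-0.58185383] res 0.0015651552768646947
```

The force is rising and the finger has stalled, so it is at the stop. One more firm push, then retreat left and up.

```bash
python3 -m inch '{"travel": [[0,0.001,0],[0,0.002,0],[0,0.002,0],[0,0.002,0]], "spin": [0,0,0,0]}'
python3 -m inch '{"travel": [[0,-0.01,0],[0,-0.03,0],[0,-0.04,0],[0,-0.04,-0.03],[0,-0.04,-0.07],[0,-0.04,-0.1],[0,-0.04,-0.1],[0,-0.04,-0.1]], "spin": [0,0,0,0,0,0,0,0]}'
python3 -m inch '{"travel": [[-0.03,0,-0.01],[-0.07,0,-0.03],[-0.11,0,-0.03],[-0.15,0,-0.03],[-0.19,0,-0.03],[-0.22,0,-0.03],[-0.23,0,-0.03],[-0.23,0,-0.03],[-0.23,0,-0.03]], "spin": [0,0,0,0,0,0,0,0,0]}'
python3 lev.py | grep -v wrist; python3 - <<'E'
from h import *
bars(); bars('side'); a=snap('side')[0]; b=snap('wrist')[0]
cv2.imwrite('pics/fin.png',np.vstack([a[60:400,200:560],])[:,:,::-1])
E
```

```text
t: 40.1
tool_pos: [0.6799, 0.0623, 0.1233]
orientation: [-3.128, -0.253, 0.001]
force: [-2.8, 12.9, -0.3]
opening: 0.0003
gripper_force: 6.4
t: 40.77
tool_pos: [0.6762, 0.0988, 0.2275]
orientation: [3.131, 0.251, 0.011]
force: [-0.1, 0.5, -0.3]
opening: 0.0005
gripper_force: 0.0
t: 41.52
tool_pos: [0.4468, 0.0621, 0.2527]
orientation: [3.131, 0.25, 0.0]
force: [0.8, -0.1, -0.0]
opening: 0.0003
gripper_force: 0.0
tcp supply y 0.022 z 0.2527 F [ 0.85 -0.11 -0.03]
side 46 x,y,z lo [-0.011 -0.056  0.138] hi [ 0.003 -0.037  0.152]
angle(left+) [-0.5984145] res 0.0008038724505276366
bar [ 0.4822 -0.4126] yaw 3.052 z 0.0339 [ 30. 100.] 0.83
bar [ 0.4936 -0.2933] yaw 3.069 z 0.0345 [ 31. 100.] 0.67
bar [0.4728 0.3523] yaw 0.064 z 0.0344 [30. 98.] 0.65
bar [ 0.4868 -0.3534] yaw 3.049 z 0.0344 [31. 99.] 0.58
bar [ 0.4931 -0.2945] yaw 3.067 z 0.0335 [ 31. 100.] 0.77
bar [0.4754 0.3524] yaw 0.053 z 0.0293 [35. 96.] 0.74
bar [ 0.4821 -0.4065] yaw 3.101 z 0.0344 [15. 99.] 0.6
```

View pics/fin.png

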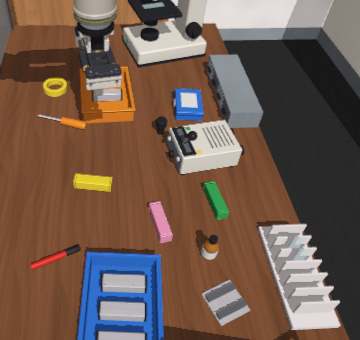

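The lever reads fully right (0.60) and stays there. Three bars lie flat in the bin, px (123,283), (122,310) and (122,337), and one lies flat in the tray at (107,96). The bystanders are where they were, so I'm handing the job in.

```bash
python3 -c "
from plant import close_job
print(close_job())"
```

```text
the job is handed in; nothing more can be done
None
```

The job is handed in: the one solid bar is in the orange tray, the three hollow bars lie flat in the blue bin, and the lever was held upright for over 2 s, then pushed fully right to its stop; I gauged upright by camera only (within about 0.05 rad) and did not check that the lamp went dark.

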